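Present a slide tray to the code reader

TASK

Draw the four-slide tray (the tallest of the three metal plates standing in the slotted rack) straight up out of its slot by its top rail, then turn it so that its label side squarely faces the window of the code reader, centred in front of the window and about 10 cm from it. Keep holding it there, raised and still: the job finishes with the tray in the gripper, facing the reader. Leave the other two plates in their slots, do not touch the reader, and leave everything else on the bench where it is.

Things in the scene. Friction and masses are not known exactly. Their poses are not given: they have to be found in the camera images.
- slide_tray: Four-slide stage tray, the tall plate in the rack: rigid aluminium frame 8 mm thick (x), 128 wide (y), 112 tall (z), about 0.22 kg. Origin: middle of its lower edge. +x points out of its label side (four glass slides with white coded ends uppermost; the back shows no white). Gripped by its top rail, the solid upper 30 mm. Starts plumb in one of the slots, +x along the rack's +x.
- tray_face (a point): Middle of the tray's label side: 56 mm above its lower edge, on the front surface (4 mm in front of the origin); axes as the tray's.
- rack: Grey slotted rack, fixed, 190 (x) by 156 (y) by 80 mm tall; origin: centre of underside. Plates stand on its 10 mm base in slots at x = -55, 0, +55 mm, their faces along x, guided at both ends by channels 11 mm wide that rise to 80 mm height. Play about 1.5 mm each way in thickness, 2 mm at each end. A plate slides straight up and is free once its lower edge is above 80 mm.
- dish_plate: Lower plate in the rack with two round seats, aluminium, 8 x 128 x 86 mm, origin at the middle of its lower edge; stays in its slot.
- window_plate: Lower plate in the rack with one rectangular window, aluminium, 8 x 128 x 86 mm, origin at the middle of its lower edge; stays in its slot.
- reader: Hands-free code reader, fixed. Origin: centre of the underside of its round base, 110 mm across. A gooseneck 270 mm tall carries the white head (70 deep, 76 wide, 50 mm high) on the -x side, pivot 50 mm ahead of the base's centre, 245 mm up. The head looks towards -x and down, 30 to 46 degrees below level, differing from run to run; a stiff joint holds it.
- reader_window (a point): Centre of the reader's window, the black front face of the head, 54 mm ahead of the head's pivot. It looks along this frame's -x; y is level, along the window's 56 mm width, z runs up its 34 mm height. The space it looks into is free above 100 mm height.
- mouse: Bystander: black computer mouse, 100 x 60 x 32 mm; origin at the centre of its underside. Not needed.
- petri_dish: Bystander: clear lidded dish, 59 mm across, 14.5 mm tall; origin at the centre of its underside. Not needed.
- coverslip_box: Bystander: small clear box with white lid, 62 x 46 x 25 mm; origin at the centre of its underside. Not needed.
- oil_bottle: Bystander: small amber bottle with black cap, 32 mm across, 65 mm tall; origin at the centre of its underside. Not needed.
- forceps: Bystander: steel forceps lying flat, 131 mm long, 12 mm wide, 6 mm thick, points to +x; origin at the centre of its underside. Not needed.
- slide_box: Bystander: open blue slide box with slides standing in it, 83 x 97 x 36 mm; origin at the centre of its underside. Not needed.
There are look-alikes about, which are no part of the job. What is shaped like the rack but purple is not meant.

How it is judged:
By the outcome, as a careful person would: the job done as asked, in the order asked, and still so for the second after the job is handed in, while the arm keeps its last pose, push and grip.
It also fails if it takes over 35 s, if anything falls off the work surface, if the arm or the gripper's body presses on something with over 40 N, if the wrist force passes 120 N, or if a joint passes its speed limit or range.

ROBOT

A 6-joint arm with a two-finger parallel gripper is mounted at the origin on the work surface. World frame = base frame: x ahead of the robot, y to its left, z up, the work surface at z = 0. Lengths are in mm, angles in rad, forces in N, time in s.
With the tool pointing down it reaches from about 250 to 800 mm from the base axis. Payload 8.5 kg.
Tool frame: the origin (TCP) lies at the very end of the fingers, on their centre line; the grasp point (between the pads) lies 19 mm behind it; z points along the fingers, y is the line along which they close (so a half turn about z gives the same grasp; the last joint's range is limited). The gripper opens to 85 mm and grips with 20 to 120 N. Pads are 22 mm wide; open, the fingers measure 114 mm over their backs; the gripper's body (76 mm by 85 mm) begins 54 mm behind the grasp point. The pads swing forward as they close: fully open they stand 13 mm farther back than shut.
Start: joints at [1.123, 0.238, -0.013, 1.319, 0, 1.571], TCP at [227.296, 473.197, 231.276] pointing down, gripper open.
Joint ranges: [-2.66, 2.66], [-1.03, 1.9], [-1.14, 1.46], [-1.82, 2.27], [-1.45, 1.34], [-3.14, 3.14]. Speed limits (rad/s): [2.22, 2.22, 2.79, 3.14, 3.14, 3.14].

INTERFACE

Orientations are given as a 3x3 rotation matrix whose columns are the frame's x, y, z axes.
In Python, from workcell import manip gives the robot as it stands.
- The arm moves only by the tool arm_command, never from a script. Its argument "commands" is a list of rows, each an object of numbers: "dx", "dy", "dz": the shift along the tool's x, y, z in mm; "roll": the turn about the tool's z in rad. In form: [{"dx": .., "dy": .., "dz": .., "roll": ..}, ...]. A call has 1 to 12 rows; each row shifts and turns the commanded pose from where the row before left it, along the tool's axes as they then stand; what a row does not reach is not made up. A row lasts 1/10 s, in which the tool goes at most 50 mm and 8.59 degrees, less where a joint would pass 70% of its speed; a pose out of reach is approached as far as the arm can. A call with a gripper value outside its range is refused whole. "gripper" is the finger opening in mm, from 0 to 85.4, set as the call begins (left out, the last holds). The fingers move at their own pace and stop on an object; "grip_force" is the grip in N (left out, the last holds). Time passes only in rows, so rows that do not move let the fingers close. It gives the time, the measured TCP pose, the force, the opening and the grip force at its end, in the units of the state.
- manip.get_state(): the state, without advancing time (a new reading comes with each control period).
- manip.capture(name): name is "side" or "top" or "wrist"; returns the picture (420x560x3 uint8, red, green, blue); there is no depth.
- manip.get_calibration(name): a dict with "camera_matrix" (3x3 intrinsics, pixels), "R" (3x3) and "t" (3): a world point X has camera coordinates R X + t. Camera axes: x right, y down, z forward; pixel columns grow to the right and rows downward; lengths in mm; the calibration is good to about 2 mm. A picture is of the moment at which its call begins: read the wrist's pose just before it. get_calibration takes no time and is no camera call; for the wrist camera it gives the pose at the moment of the call.
- manip.sign_off(): hands the job in; it is judged then, once.
Trained networks look in the newest picture that a camera, given by its name, has taken for a name from the list of things; names that differ only in an ending like _2 or _b are one class to them, and where a whole thing is asked for, a point or a joint stands for the part that bears it (a point fixed in the world has none). Each returns a list of dicts, best first, with "p" (0 to 1); they miss things now and then, are a little off and sometimes report something else, mostly with a low value. They report only what shows in the picture. A call takes as long as a camera call. They do not tell look-alikes from the thing itself.
- manip.spot_in(camera, query): "centre" ([x, y, z] in mm, in the coordinates of the camera as it stood for that picture, good to about 4 mm: the middle of the surface that is visible of it).
- manip.place_of(camera, query): "centre" ([x, y, z] in mm, in the coordinates of the camera as it stood for that picture, good to about 4 mm: a listed point, or the origin of a listed thing).
The state is a dict: "time": time; "joint_pos": joint angles; "dq": joint speeds; "joint_torque": joint torques, N m; "tool_pos": TCP position; "ee_rot": TCP orientation; "ft_force": force on the tool from outside, world axes, zero at the start; "moment": the same for the moment, N m; "width": finger opening in mm; "gripper_force": force on a finger pad.
Only numpy, scipy, OpenCV 4.12 (cv2) and the standard library are available. Lean on these libraries where they do the work, as an engineer would, in place of code of your own. Each camera call takes 0.05 s, during which the arm holds its last target. There are 200 camera calls.

## Working session

There is one attempt and no reset: what is moved stays moved. The work goes in short steps, Python scripts to look and compute and a tool call to move; the robot and the scene stay as the last step left them, time stands still between calls to the robot, and variables do not carry over. Pictures are saved under pics/ and viewed, at most 10 in all, crops included, and the job is handed in when it is done.

Besides the shell and the picture viewer there is one more tool, called after "Call:" in YAML: its name, and indented under it one key for each argument. arm_command: Moves the arm, as the interface text tells. Its arguments: {"type":"object","properties":{"commands":{"type":"array","items":{"type":"object","properties":{"dx":{"type":"number"},"dy":{"type":"number"},"dz":{"type":"number"},"roll":{"type":"number"}}}},"gripper":{"type":"number"},"grip_force":{"type":"number"}},"required":["commands"]}

```bash
mkdir -p pics; ls; cat > h.py <<'E'
import numpy as np, cv2
from workcell import manip
np.set_printoptions(precision=3,suppress=True)
def snap(c,n):
    im=manip.capture(c); cv2.imwrite(f'pics/{n}.png',im[:,:,::-1]); return im
def look(c,qs,f='place_of'):
    k=manip.get_calibration(c); R=np.array(k['R']);t=np.array(k['t']);K=np.array(k['camera_matrix'])
    for q in qs:
        for d in getattr(manip,f)(c,q)[:3]:
            p=np.array(d['centre']).ravel(); u=K@p
            print(c,f,q,round(d['p'],2),'world',R.T@(p-t),'px',u[:2]/u[2])
E
python3 - <<'E'
from h import *
for c in('side','top'):
    snap(c,c+'0')
    look(c,['slide_tray','tray_face','rack','dish_plate','window_plate','reader','reader_window'])
s=manip.get_state();print(s['time'],s['tool_pos'],s['ee_rot'],s['width'])
E
```

```text
pics
side place_of slide_tray 0.71 world [ 473.889 -270.844   10.407] px [371.315 334.358]
side place_of tray_face 0.94 world [ 474.144 -267.63    67.873] px [374.606 319.418]
side place_of dish_plate 0.85 world [ 574.951 -233.72     9.96 ] px [381.905 290.939]
side place_of window_plate 0.91 world [ 525.836 -253.408   13.197] px [377.88  310.948]
side place_of reader 0.56 world [785.364 122.991   8.33 ] px [311.17  169.773]
side place_of reader_window 0.67 world [696.595 127.065 207.855] px [291.029 125.395]
top place_of slide_tray 0.67 world [ 471.141 -268.22    15.826] px [385.333 245.376]
top place_of tray_face 0.82 world [ 471.393 -272.388   64.995] px [390.078 242.985]
top place_of tray_face 0.47 world [515.676 182.877  -3.983] px [240.179 223.937]
top place_of rack 0.82 world [ 522.52  -249.343   -4.019] px [378.283 229.673]
top place_of rack 0.76 world [ 252.493 -246.955   -0.627] px [375.987 317.854]
top place_of rack 0.17 world [ 475.017 -268.482   63.229] px [388.654 241.791]
top place_of window_plate 0.54 world [ 526.142 -251.396    5.615] px [379.543 228.018]
top place_of reader 0.85 world [785.313 121.292  -2.276] px [265.631 143.354]
top place_of reader_window 0.83 world [694.24  121.456 209.552] px [259.807 147.357]
0.8 [227.277 473.194 231.274] [[-0.901  0.433 -0.   ]
 [ 0.433  0.901 -0.   ]
 [-0.    -0.    -1.   ]] 85.61763744485654
```

```bash
python3 -c "
import cv2,numpy as np
" ; ls pics
```

```text
side0.png
top0.png
```

View pics/side0.png

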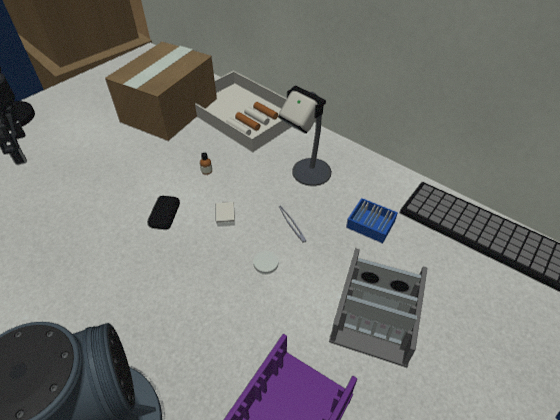

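View pics/top0.png

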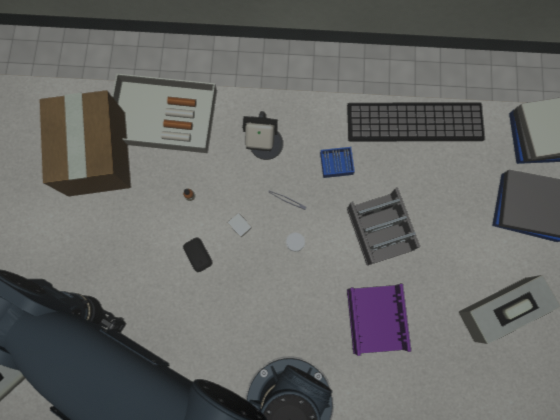

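The side view shows the grey rack at about (380,310). Its nearest plate, at (370,325), is the tall one, with the window plate and then the dish plate behind it. The purple look-alike is at (300,380) and the reader at (310,130). The top view agrees: grey rack at (383,227), reader at (262,135). I'll move over to the rack.

Call:
arm_command:
  commands:
    - {"dx": -26, "dy": -28, "dz": -8}
    - {"dx": -26, "dy": -28, "dz": -8}
    - {"dx": -26, "dy": -28, "dz": -8}
    - {"dx": -26, "dy": -28, "dz": -8}
    - {"dx": -26, "dy": -28, "dz": -8}
    - {"dx": -26, "dy": -28, "dz": -8}
    - {"dx": -26, "dy": -28, "dz": -8}
    - {"dx": -26, "dy": -28, "dz": -8}
    - {"dx": -26, "dy": -28, "dz": -8}
    - {"dx": -26, "dy": -28, "dz": -8}
    - {"dx": -26, "dy": -28, "dz": -8}
    - {"dx": -26, "dy": -28, "dz": -8}

```text
$.commands[0]: bad value
```

Call:
arm_command:
  commands:
    - {"dx": -26, "dy": -28, "roll": 0.1}
    - {"dx": -26, "dy": -28, "roll": 0.1}
    - {"dx": -26, "dy": -28, "roll": 0.1}
    - {"dx": -26, "dy": -28, "roll": 0.1}
    - {"roll": 0.1}
    - {"roll": 0.1}
    - {"roll": 0.1}
    - {"roll": 0.1}

```text
$.commands[0]: bad value
```

```bash
python3 - <<'E'
from h import *
s=manip.get_state();print(s['time'],s['tool_pos'],s['ee_rot'],s['joint_pos'])
k=manip.get_calibration('wrist');R=np.array(k['R']);t=np.array(k['t']);print(R,-R.T@t, k['camera_matrix'])
snap('wrist','w1')
look('wrist',['slide_tray','tray_face','rack','dish_plate','window_plate'])
E
```

```text
0.8 [227.277 473.194 231.274] [[-0.901  0.433 -0.   ]
 [ 0.433  0.901 -0.   ]
 [-0.    -0.    -1.   ]] [ 1.123  0.238 -0.014  1.319 -0.     1.571]
[[ 0.432  0.902  0.   ]
 [ 0.861 -0.413  0.296]
 [ 0.267 -0.128 -0.955]] [158.467 505.637 375.092] [[333.169   0.    284.656]
 [  0.    333.169 208.374]
 [  0.      0.      1.   ]]
```

View pics/w1.png

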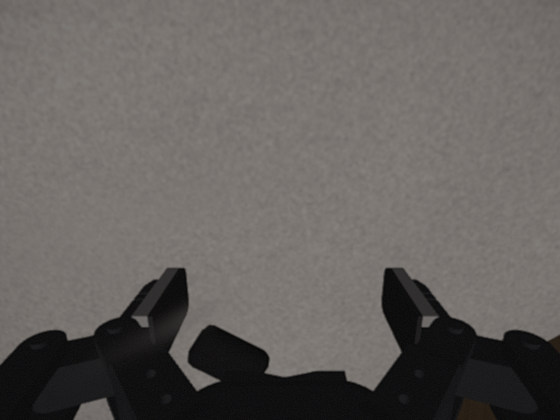

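The rows were refused, perhaps because every key is required, so the arm did not move. This picture shows only the bench and the open fingers at (160,300) and (410,300). I'll resend with all keys.

Call:
arm_command:
  commands:
    - {"dx": -26, "dy": -28, "dz": -8, "roll": 0}
    - {"dx": -26, "dy": -28, "dz": -8, "roll": 0}
    - {"dx": -26, "dy": -28, "dz": -8, "roll": 0}
    - {"dx": -26, "dy": -28, "dz": -8, "roll": 0}
    - {"dx": -26, "dy": -28, "dz": -8, "roll": 0}
    - {"dx": -26, "dy": -28, "dz": -8, "roll": 0}
    - {"dx": -26, "dy": -28, "dz": -8, "roll": 0}
    - {"dx": -26, "dy": -28, "dz": -8, "roll": 0}
    - {"dx": -26, "dy": -28, "dz": -8, "roll": 0}
    - {"dx": -26, "dy": -28, "dz": -8, "roll": 0}
    - {"dx": -26, "dy": -28, "dz": -8, "roll": 0}
    - {"dx": -26, "dy": -28, "dz": -8, "roll": 0}

```text
time: 2.3
tool_pos: [363.2, 33.7, 327.9]
ee_rot: [[-0.901, 0.433, 0.001], [0.433, 0.901, 0.0], [-0.001, 0.0, -1.0]]
ft_force: [-0.2, 0.3, -0.4]
width: 85.5
gripper_force: 0.0
```

Call:
arm_command:
  commands:
    - {"dx": -29, "dy": -31, "dz": 0, "roll": 0}
    - {"dx": -29, "dy": -31, "dz": 0, "roll": 0}
    - {"dx": -29, "dy": -31, "dz": 0, "roll": 0}
    - {"dx": -29, "dy": -31, "dz": 0, "roll": 0}
    - {"dx": -29, "dy": -31, "dz": 0, "roll": 0}
    - {"dx": -29, "dy": -31, "dz": 0, "roll": 0.12}
    - {"dx": -29, "dy": -31, "dz": 0, "roll": 0.13}
    - {"dx": 0, "dy": 0, "dz": 0, "roll": 0.13}
    - {"dx": 0, "dy": 0, "dz": 0, "roll": 0.13}
    - {"dx": 0, "dy": 0, "dz": 0, "roll": 0.13}
    - {"dx": 0, "dy": 0, "dz": 0, "roll": 0.13}

```text
time: 3.4
tool_pos: [447.1, -249.7, 327.2]
ee_rot: [[-0.34, 0.94, -0.0], [0.94, 0.34, 0.0], [0.0, -0.0, -1.0]]
ft_force: [0.1, -0.2, -0.5]
width: 85.2
gripper_force: 0.0
```

```bash
python3 - <<'E'
from h import *
s=manip.get_state();print(s['time'],s['tool_pos'],s['ee_rot'],s['joint_pos'])
snap('wrist','w2')
look('wrist',['slide_tray','tray_face','rack','dish_plate','window_plate'])
E
```

```text
3.4 [ 447.097 -249.705  327.191] [[-0.34  0.94 -0.  ]
 [ 0.94  0.34  0.  ]
 [ 0.   -0.   -1.  ]] [-0.509  0.203  0.183  1.551 -0.     0.714]
wrist place_of slide_tray 0.9 world [ 479.292 -271.429   13.593] px [301.365 184.627]
wrist place_of slide_tray 0.26 world [ 526.469 -259.651   14.75 ] px [335.744 188.053]
wrist place_of tray_face 0.64 world [ 580.544 -233.211    8.469] px [377.442 182.307]
wrist place_of tray_face 0.59 world [ 478.128 -270.61    66.313] px [302.754 193.307]
wrist place_of rack 0.84 world [ 528.278 -253.966    2.39 ] px [337.138 182.794]
wrist place_of rack 0.58 world [ 251.268 -246.877   -1.285] px [150.007 110.842]
wrist place_of rack 0.57 world [ 732.    -109.202    4.04 ] px [514.657 134.402]
wrist place_of dish_plate 0.94 world [ 580.393 -238.471   10.198] px [376.142 185.961]
wrist place_of window_plate 0.81 world [ 523.398 -257.871   14.015] px [334.12  186.059]
wrist place_of window_plate 0.19 world [ 731.856 -109.689    1.026] px [512.942 134.522]
```

View pics/w2.png

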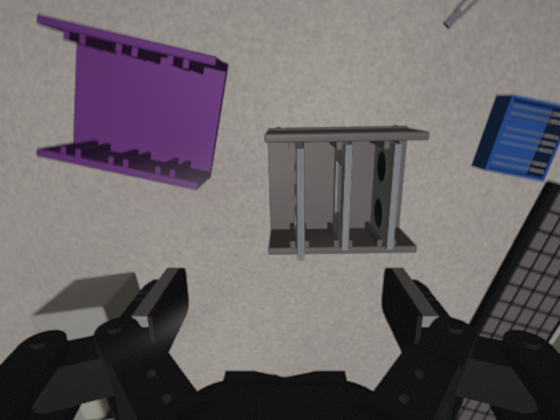

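The wrist view shows the rack at (340,190). The plates run vertically in the image, so the yaw is nearly aligned. The tall tray's rail runs from about (299,142) to (301,258). Next: its ends, and which side carries the label.

```bash
python3 - <<'E'
from h import *
a=cv2.imread('pics/side0.png')[240:370,320:440]; b=cv2.imread('pics/w2.png')[120:270,255:435]
a=cv2.resize(a,None,fx=3.3,fy=3.3,interpolation=cv2.INTER_CUBIC);b=cv2.resize(b,None,fx=2.2,fy=2.2,interpolation=cv2.INTER_CUBIC)
h=max(a.shape[0],b.shape[0]);o=np.zeros((h,a.shape[1]+b.shape[1],3),np.uint8)
o[:a.shape[0],:a.shape[1]]=a;o[:b.shape[0],a.shape[1]:]=b;cv2.imwrite('pics/crop.png',o);print(o.shape)
k=manip.get_calibration('wrist');R=np.array(k['R']);t=np.array(k['t']);K=np.array(k['camera_matrix']);c=-R.T@t
g=cv2.cvtColor(cv2.imread('pics/w2.png'),cv2.COLOR_BGR2GRAY).astype(int)
def bp(u,v,z):
    d=R.T@np.linalg.inv(K)@[u,v,1];return c+d*(z-c[2])/d[2]
for v in range(138,264,8):
    r=g[v,285:318];print(v,r)
for u,v in((299,142),(301,258)):print(bp(u,v,122))
for u,v in((265,137),(428,133),(270,253),(415,249)):print(bp(u,v,80))
E
```

```text
(429, 792, 3)
138 [104 104 102 103 103 102 101 101 102 102 102 102 101 100 101 101 101 100
 101 100 100 100 100  99  99  99  99  98  98  99  98  99  97]
146 [106 106 105  99  97 104 104 107 105  95  72  66  68  68  69  68  68  63
  68  97 105 104 103 104 104 104 104 103 103 103 104 103 103]
154 [106 106 106 105 106 106 107 106 107 105  91  81 111 120 118 118 119 119
 116  99 101 104 104 104 104 104 103 103 103 103 103 104 103]
162 [106 106 105 106 104 104 106 106 103  92  75  79 113 120 118 117 119 119
 117  98 100 103 103 103 104 104 103 103 102 103 102 103 103]
170 [105 104 104 104 105 103 104 104 103  94  75  77 111 121 118 116 119 120
 116  98  98 102 103 102 102 103 101 101 102 101 101 101 102]
178 [103 103 102 103 103 101 102 102 101  97  96  84 112 120 120 117 119 121
 116  99  97 100 100 100 100 101 100 101  99  99 100 101  99]
186 [101 100 101  99 100 102 101 101 100  81  62  73 111 122 119 118 120 122
 117  96  95 100  99  99 100  99  99  99  99 100 101  99  99]
194 [ 99  99  99 100  98  99  98 100  97  85  75  74 107 120 119 118 120 122
 118  96  94  97  98 100  99  99  97
[... 611 characters left out ...]
 42  41  42  41  49  59  90 114 119 117 119 120
 119  85  50  40  41  42  43  39  39  40  39  43  42  41  43]
242 [ 41  41  40  41  46  71  89  92  92  85  64  58  88 114 118 116 116 119
 120 100  92  94  93  80  57  46  47  45  47  47  48  45  47]
250 [ 97  97  97  97  96  96  96  97  95  98  95  88  92 114 119 116 116 119
 118 102  94  96  97  97  97  97  97  96  97  96  96  95  95]
258 [146 147 149 148 149 149 147 144 144 144 149 146 128 119 117 115 115 118
 119 126 139 146 150 150 150 150 150 148 145 144 145 146 147]
[ 446.921 -207.81   122.   ]
[ 496.658 -329.701  122.   ]
[ 411.377 -219.691   80.   ]
[ 585.321 -149.969   80.   ]
[ 466.059 -355.175   80.   ]
[ 637.78  -285.181   80.   ]
```

View pics/crop.png

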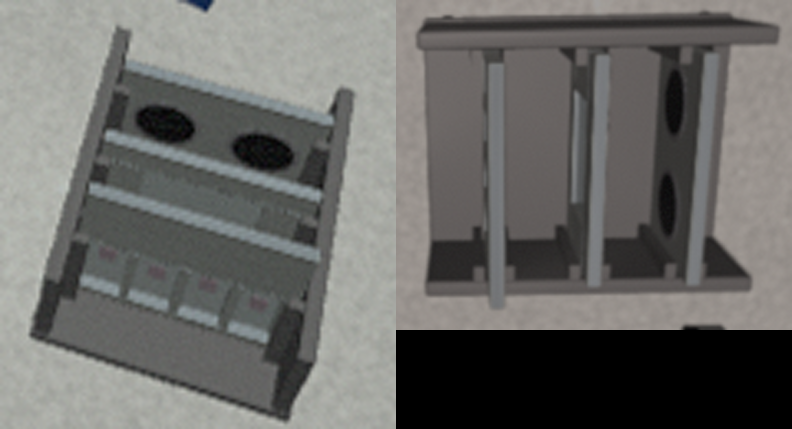

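The crop shows the tray's near face with glass and pink specimens but no white ends, so that is the back. The label side therefore faces away from the robot, at about +21° azimuth. I'll triangulate the rail ends from the two views.

```bash
python3 - <<'E'
from h import *
P={}
for c in('side','wrist'):
    k=manip.get_calibration(c);P[c]=np.array(k['camera_matrix'])@np.c_[np.array(k['R']),np.array(k['t'])]
# rail ends, side (left = +y end) and wrist
X=cv2.triangulatePoints(P['side'],P['wrist'],np.array([[347.9,416.4],[296.8,317.7]]),np.array([[300.1,301.],[142.,258.]]))
X=(X[:3]/X[3]).T;print(X,X.mean(0));d=X[0]-X[1];print(np.linalg.norm(d),np.degrees(np.arctan2(-d[0],d[1])))
m=X.mean(0);s=manip.get_state();E=np.array(s['ee_rot']);print(E.T@(m-s['tool_pos']))
E
```

```text
[[ 451.008 -211.526  118.596]
 [ 497.086 -330.776  119.037]] [ 474.047 -271.151  118.817]
127.84347874226582 21.12635784226058
[-29.708  17.635 208.566]
```

Call:
arm_command:
  commands:
    - {"dx": -15, "dy": 9, "dz": 30, "roll": -0.025}
    - {"dx": -14, "dy": 8, "dz": 35, "roll": 0}
    - {"dx": 0, "dy": 0, "dz": 40, "roll": 0}
    - {"dx": 0, "dy": 0, "dz": 40, "roll": 0}
    - {"dx": 0, "dy": 0, "dz": 25, "roll": 0}
    - {"dx": 0, "dy": 0, "dz": 0, "roll": 0}
  gripper: 45
  grip_force: 40

```text
time: 4.3
tool_pos: [471.4, -269.4, 154.1]
ee_rot: [[-0.371, 0.929, -0.005], [0.929, 0.371, 0.003], [0.005, -0.004, -1.0]]
ft_force: [-0.3, -0.0, 0.4]
width: 44.9
gripper_force: 0.0
```

```bash
python3 - <<'E'
from h import *
s=manip.get_state();print(s['time'],s['tool_pos'],s['ee_rot'],s['joint_pos'],s['width'])
snap('wrist','w3')
look('wrist',['slide_tray'])
E
```

```text
4.3 [ 471.432 -269.366  154.08 ] [[-0.371  0.929 -0.005]
 [ 0.929  0.371  0.003]
 [ 0.005 -0.004 -1.   ]] [-0.519  0.31  -0.115  1.152 -0.     0.672] 44.940012565953054
wrist place_of slide_tray 0.82 world [ 478.649 -269.306   12.472] px [292.152 195.844]
```

View pics/w3.png

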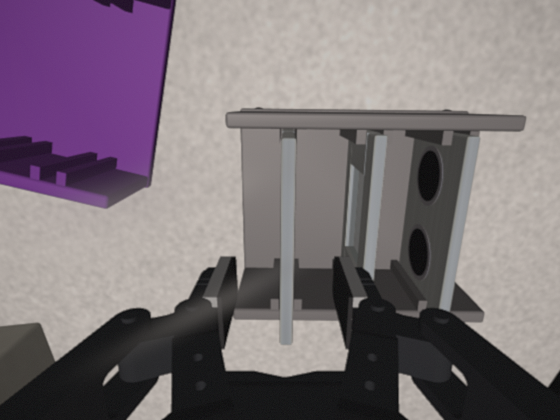

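The rail is at u≈287 and the fingers are centred at about 286, so it is aligned in both position and yaw. Now I descend and grip.

Call:
arm_command:
  commands:
    - {"dx": 0, "dy": 0, "dz": 22, "roll": 0}
    - {"dx": 0, "dy": 0, "dz": 22, "roll": 0}
    - {"dx": 0, "dy": 0, "dz": 17, "roll": 0}
    - {"dx": 0, "dy": 0, "dz": 0, "roll": 0}
    - {"dx": 0, "dy": 0, "dz": 0, "roll": 0}

```text
time: 4.9
tool_pos: [474.3, -271.0, 98.1]
ee_rot: [[-0.369, 0.929, 0.002], [0.929, 0.369, -0.001], [-0.002, 0.001, -1.0]]
ft_force: [-0.5, -0.0, 0.2]
width: 45.0
gripper_force: 0.0
```

Call:
arm_command:
  commands:
    - {"dx": 0, "dy": 0, "dz": 0, "roll": 0}
    - {"dx": 0, "dy": 0, "dz": 0, "roll": 0}
    - {"dx": 0, "dy": 0, "dz": 0, "roll": 0}
    - {"dx": 0, "dy": 0, "dz": 0, "roll": 0}
    - {"dx": 0, "dy": 0, "dz": 0, "roll": 0}
    - {"dx": 0, "dy": 0, "dz": 0, "roll": 0}
  gripper: 0
  grip_force: 60

```text
time: 5.5
tool_pos: [474.0, -270.9, 97.6]
ee_rot: [[-0.369, 0.929, 0.002], [0.929, 0.369, -0.001], [-0.002, 0.001, -1.0]]
ft_force: [-0.2, -0.1, 6.0]
width: 7.0
gripper_force: 59.8
```

It grips, but only about 5 mm below the top edge. I'll regrip a little deeper.

Call:
arm_command:
  commands:
    - {"dx": 0, "dy": 0, "dz": 0, "roll": 0}
    - {"dx": 0, "dy": 0, "dz": 0, "roll": 0}
    - {"dx": 0, "dy": 0, "dz": 5, "roll": 0}
    - {"dx": 0, "dy": 0, "dz": 5, "roll": 0}
    - {"dx": 0, "dy": 0, "dz": 0, "roll": 0}
  gripper: 25

```text
time: 6.0
tool_pos: [472.8, -270.2, 85.3]
ee_rot: [[-0.369, 0.929, -0.002], [0.929, 0.369, 0.001], [0.001, -0.001, -1.0]]
ft_force: [0.4, 0.9, -0.8]
width: 25.2
gripper_force: 0.0
```

Call:
arm_command:
  commands:
    - {"dx": 0, "dy": 0, "dz": 0, "roll": 0}
    - {"dx": 0, "dy": 0, "dz": 0, "roll": 0}
    - {"dx": 0, "dy": 0, "dz": 0, "roll": 0}
    - {"dx": 0, "dy": 0, "dz": 0, "roll": 0}
    - {"dx": 0, "dy": 0, "dz": 0, "roll": 0}
  gripper: 0
  grip_force: 80

```text
time: 6.5
tool_pos: [473.2, -270.5, 86.2]
ee_rot: [[-0.369, 0.929, -0.0], [0.929, 0.369, 0.0], [0.0, -0.0, -1.0]]
ft_force: [0.0, 0.2, -3.4]
width: 7.1
gripper_force: 77.8
```

Call:
arm_command:
  commands:
    - {"dx": 0, "dy": 0, "dz": -5, "roll": 0}
    - {"dx": 0, "dy": 0, "dz": -10, "roll": 0}
    - {"dx": 0, "dy": 0, "dz": -15, "roll": 0}
    - {"dx": 0, "dy": 0, "dz": -15, "roll": 0}
    - {"dx": 0, "dy": 0, "dz": -15, "roll": 0}
    - {"dx": 0, "dy": 0, "dz": -15, "roll": 0}
    - {"dx": 0, "dy": 0, "dz": -20, "roll": 0}
    - {"dx": 0, "dy": 0, "dz": -20, "roll": 0}
    - {"dx": 0, "dy": 0, "dz": -20, "roll": 0}
    - {"dx": 0, "dy": 0, "dz": -20, "roll": 0}
    - {"dx": 0, "dy": 0, "dz": -10, "roll": 0}

```text
time: 7.6
tool_pos: [473.8, -270.8, 253.9]
ee_rot: [[-0.369, 0.929, 0.003], [0.929, 0.369, -0.002], [-0.002, 0.002, -1.0]]
ft_force: [0.7, 0.6, -2.4]
width: 7.1
gripper_force: 78.1
```

```bash
python3 - <<'E'
from h import *
s=manip.get_state();print(s['time'],s['tool_pos'],s['joint_pos'],s['ft_force'],s['width'])
for c in('side','top'):
    snap(c,c+'1')
    look(c,['slide_tray','tray_face','reader','reader_window'])
    look(c,['reader_window','reader','tray_face'],'spot_in')
E
```

```text
7.6 [ 473.839 -270.763  253.907] [-0.519  0.266  0.082  1.384 -0.     0.674] [ 0.691  0.632 -2.356] 7.089542728268378
side place_of slide_tray 0.76 world [ 473.613 -269.979  176.421] px [385.727 289.845]
side place_of slide_tray 0.34 world [693.673 123.693 210.709] px [291.363 125.533]
side place_of tray_face 0.68 world [470.447  11.425   4.428] px [265.715 262.031]
side place_of tray_face 0.61 world [ 475.473 -271.494  236.181] px [393.768 269.839]
side place_of tray_face 0.41 world [784.415 118.735   7.238] px [312.147 170.903]
side place_of reader 0.71 world [784.707 121.381   6.613] px [311.449 170.601]
side place_of reader 0.21 world [ 527.475 -252.342   10.218] px [377.623 310.828]
side place_of reader_window 0.57 world [694.722 125.547 209.577] px [291.031 125.414]
side spot_in reader_window 0.88 world [703.947 110.977 246.386] px [298.809 112.813]
side spot_in tray_face 0.61 world [ 470.803 -274.189  232.928] px [393.356 273.715]
top place_of slide_tray 0.59 world [ 467.931 -266.758  178.339] px [396.759 237.939]
top place_of tray_face 0.66 world [ 478.131 -271.058  227.447] px [402.631 231.232]
top place_of tray_face 0.31 world [ 725.193 -111.816    0.149] px [336.86  164.868]
top place_of reader 0.84 world [783.823 121.802  -3.606] px [265.462 143.925]
top place_of reader 0.33 world [466.554   7.996  -0.865] px [295.121 242.507]
top place_of reader_window 0.71 world [692.848 122.078 209.674] px [259.545 147.807]
top place_of reader_window 0.68 world [603.754  39.985  -1.702] px [287.401 199.051]
top spot_in reader_window 0.66 world [708.599 119.571 252.806] px [259.948 136.743]
top spot_in reader_window 0.26 world [513.004 179.648  24.246] px [240.252 223.121]
top spot_in reader 0.75 world [729.788 119.976 251.222] px [260.384 129.536]
```

View pics/side1.png

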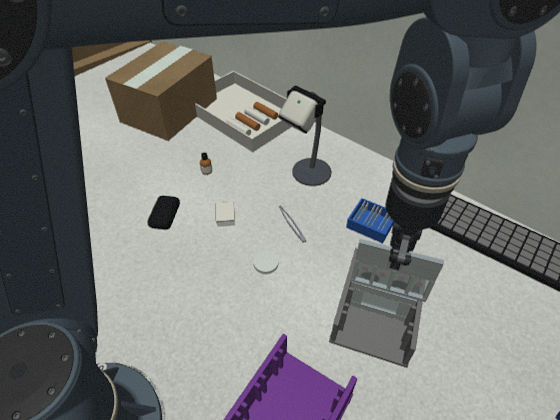

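The tray is out and held clear of the rack, at about (395,270). The reader estimates agree: base (784,122), window about (694,124,209), so it looks roughly 41° below level. The tray has to tilt too, and the rows cannot command a tilt directly. The interface says an out-of-reach pose is "approached as far as the arm can", so I'll see how the arm behaves at the edge of its reach, clear of everything.

Call:
arm_command:
  commands:
    - {"dx": -20, "dy": 16, "dz": -20, "roll": 0}
    - {"dx": -39, "dy": 31, "dz": -20, "roll": 0}
    - {"dx": -39, "dy": 31, "dz": -10, "roll": 0}
    - {"dx": -39, "dy": 31, "dz": 0, "roll": 0}
    - {"dx": -39, "dy": 31, "dz": 0, "roll": 0}
    - {"dx": -39, "dy": 31, "dz": 0, "roll": 0}
    - {"dx": -39, "dy": 31, "dz": 0, "roll": 0}

```text
time: 9.1
tool_pos: [694.4, -397.3, 299.8]
ee_rot: [[-0.369, 0.929, 0.012], [0.929, 0.369, -0.007], [-0.011, 0.008, -1.0]]
ft_force: [1.3, -1.7, -0.9]
width: 7.0
gripper_force: 78.6
```

```bash
python3 - <<'E'
from h import *
s=manip.get_state();print(s['time'],s['tool_pos'],s['joint_pos'],s['ft_force'],s['width']);print(s['ee_rot'])
E
```

```text
9.1 [ 694.43 -397.33  299.81] [-0.52   0.896  1.34   2.001 -0.     0.673] [ 1.321 -1.672 -0.871] 7.039853513927153
[[-0.369  0.929  0.012]
 [ 0.929  0.369 -0.007]
 [-0.011  0.008 -1.   ]]
```

Call:
arm_command:
  commands:
    - {"dx": -39, "dy": 31, "dz": 0, "roll": 0}
    - {"dx": -39, "dy": 31, "dz": 0, "roll": 0}
    - {"dx": -39, "dy": 31, "dz": 0, "roll": 0}

```text
time: 9.4
tool_pos: [618.9, -354.3, 324.5]
ee_rot: [[-0.36, 0.922, -0.139], [0.924, 0.373, 0.079], [0.125, -0.1, -0.987]]
ft_force: [0.4, 0.4, -2.5]
width: 7.2
gripper_force: 80.0
```

```bash
python3 - <<'E'
from h import *
s=manip.get_state();print(s['time'],s['tool_pos'],s['joint_pos'],s['dq']);print(s['ee_rot'])
E
```

```text
9.4 [ 618.872 -354.293  324.529] [-0.52   0.922  1.457  2.266 -0.     0.673] [-0.004  0.144 -0.004  0.004 -0.    -0.   ]
[[-0.36   0.922 -0.139]
 [ 0.924  0.373  0.079]
 [ 0.125 -0.1   -0.987]]
```

The arm ran into its joint limits (j3 and j4 at their maxima) and the tool tilted 9°, inward. So limits do produce tilt. Where j4 alone saturates, high up, the tilt should go outward. I'll check that the tilt persists, then fit a planar arm model.

Call:
arm_command:
  commands:
    - {"dx": 15, "dy": -12, "dz": 0, "roll": 0}
    - {"dx": 0, "dy": 0, "dz": 0, "roll": 0}

```text
time: 9.6
tool_pos: [606.9, -347.5, 324.6]
ee_rot: [[-0.359, 0.921, -0.148], [0.924, 0.374, 0.085], [0.133, -0.107, -0.985]]
ft_force: [-0.4, -0.3, -2.1]
width: 7.1
gripper_force: 79.8
```

```bash
cat > kin.py <<'E'
import numpy as np
from scipy.optimize import least_squares
D=np.array([[525,231.3,.238,-.0135,1.319],[512.1,327.2,.203,.183,1.551],[543,154.1,.31,-.115,1.152],[545.7,253.9,.266,.082,1.384],[800,299.8,.896,1.34,2.001],[713.1,324.5,.922,1.457,2.266]])
def fk(p,a,b,c):
    r0,h,L1,L2,k,d,e=p; f=a-b+k; t=a-b+c  # t=pi/2 tool down
    return np.array([r0+L1*np.sin(a)+L2*np.sin(f)+d*np.cos(t)+e*np.sin(t), h+L1*np.cos(a)+L2*np.cos(f)-d*np.sin(t)+e*np.cos(t)])
def res(p): return (np.array([fk(p,*x[2:])-x[:2] for x in D])).ravel()
best=min((least_squares(lambda p:np.r_[res(p),0.02*(p[0]),.02*p[6]-1.5],[0,270,L1,L2,k,250,75]) for L1 in(290,450) for L2 in(340,450) for k in(.5,1.5,2.5)),key=lambda s:s.cost)
P=best.x
E
python3 - <<'E'
from h import *
from kin import *
print(P,res(P))
s=manip.get_state();print(s['time'],s['tool_pos'],s['joint_pos'],np.hypot(*s['tool_pos'][:2]));print(s['ee_rot'])
q=s['joint_pos'];print(fk(P,*q[1:4]))
E
```

```text
[ -1.459 195.591 571.698 396.685   1.509 445.074   1.968] [ 0.008  0.076 -0.087 -0.07  -0.015  0.004  0.075 -0.061  0.028  0.213
 -0.008 -0.161]
9.6 [ 606.866 -347.472  324.572] [-0.52   0.832  1.248  2.159 -0.     0.673] 699.3016723663281
[[-0.359  0.921 -0.148]
 [ 0.924  0.374  0.085]
 [ 0.133 -0.107 -0.985]]
[699.305 324.271]
```

The tilt persists after moving back, and the model fits to 0.2 mm. Its plan: at a radius of about 340 mm and above z≈590, j4 sits at its maximum, so rising further tips the tool outward. First I remove the inward tilt at this azimuth.

Call:
arm_command:
  commands:
    - {"dx": 20, "dy": -16, "dz": -10, "roll": 0}
    - {"dx": 33, "dy": -26, "dz": -15, "roll": 0}
    - {"dx": 33, "dy": -26, "dz": -15, "roll": 0}
    - {"dx": 33, "dy": -26, "dz": -15, "roll": 0}
    - {"dx": 33, "dy": -26, "dz": -15, "roll": 0}
    - {"dx": 33, "dy": -26, "dz": -15, "roll": 0}
    - {"dx": 33, "dy": -26, "dz": -15, "roll": 0}
    - {"dx": 33, "dy": -26, "dz": -15, "roll": 0}
    - {"dx": 33, "dy": -26, "dz": -15, "roll": 0}

```text
time: 10.5
tool_pos: [316.9, -179.3, 517.5]
ee_rot: [[-0.361, 0.923, -0.134], [0.925, 0.373, 0.077], [0.121, -0.097, -0.988]]
ft_force: [0.3, -0.1, -2.4]
width: 7.2
gripper_force: 80.0
```

Call:
arm_command:
  commands:
    - {"dx": 4, "dy": -4, "dz": -35, "roll": 0}
    - {"dx": 4, "dy": -4, "dz": -35, "roll": 0}
    - {"dx": 0, "dy": 0, "dz": 0, "roll": 0}

```text
time: 10.8
tool_pos: [312.4, -178.3, 553.4]
ee_rot: [[-0.364, 0.925, -0.107], [0.927, 0.371, 0.061], [0.096, -0.077, -0.992]]
ft_force: [0.7, 0.1, -2.0]
width: 7.2
gripper_force: 80.8
```

```bash
cat > st.py <<'E'
from h import *
s=manip.get_state();q=np.array(s['joint_pos']);print(s['time'],np.array(s['tool_pos']),'r',np.hypot(*s['tool_pos'][:2]),'q',q,'t',q[1]-q[2]+q[3]);print(np.array(s['ee_rot']))
E
python3 st.py
```

```text
10.8 [ 312.43  -178.272  553.351] r 359.7126139589118 q [-0.519  0.167  0.741  2.268  0.     0.674] t 1.693889628326449
[[-0.364  0.925 -0.107]
 [ 0.927  0.371  0.061]
 [ 0.096 -0.077 -0.992]]
```

Rising does tip it the right way. Continuing until vertical.

Call:
arm_command:
  commands:
    - {"dx": 3, "dy": -3, "dz": -30, "roll": 0}
    - {"dx": 2, "dy": -2, "dz": -30, "roll": 0}
    - {"dx": 1, "dy": -1, "dz": -25, "roll": 0}
    - {"dx": 0, "dy": 0, "dz": 0, "roll": 0}

```text
time: 11.2
tool_pos: [304.7, -174.9, 569.3]
ee_rot: [[-0.367, 0.928, -0.064], [0.928, 0.37, 0.037], [0.058, -0.046, -0.997]]
ft_force: [0.3, 0.3, -2.3]
width: 7.2
gripper_force: 80.8
```

```bash
python3 st.py
```

```text
11.2 [ 304.711 -174.911  569.332] r 351.34379360802075 q [-0.521  0.135  0.758  2.268 -0.     0.672] t 1.6448324767645495
[[-0.367  0.928 -0.064]
 [ 0.928  0.37   0.037]
 [ 0.058 -0.046 -0.997]]
```

Call:
arm_command:
  commands:
    - {"dx": 2, "dy": -2, "dz": -50, "roll": 0}
    - {"dx": 1, "dy": -1, "dz": -50, "roll": 0}
    - {"dx": 0, "dy": 0, "dz": -40, "roll": 0}
    - {"dx": 0, "dy": 0, "dz": 0, "roll": 0}

```text
time: 11.6
tool_pos: [297.2, -171.1, 599.6]
ee_rot: [[-0.369, 0.929, 0.02], [0.929, 0.369, -0.012], [-0.018, 0.014, -1.0]]
ft_force: [0.3, -0.5, -2.7]
width: 7.1
gripper_force: 80.9
```

```bash
python3 st.py
```

```text
11.6 [ 297.196 -171.097  599.571] r 342.92842590540306 q [-0.522  0.09   0.809  2.267 -0.     0.671] t 1.5480883634495615
[[-0.369  0.929  0.02 ]
 [ 0.929  0.369 -0.012]
 [-0.018  0.014 -1.   ]]
```

Vertical again to 1.3°. Now swing to azimuth of about 0 and align the tray's normal with the direction to the reader.

Call:
arm_command:
  commands:
    - {"dx": 34, "dy": 26, "dz": 5, "roll": 0}
    - {"dx": 34, "dy": 26, "dz": 5, "roll": 0}
    - {"dx": 34, "dy": 26, "dz": 5, "roll": 0}
    - {"dx": 34, "dy": 26, "dz": 5, "roll": 0}
    - {"dx": 0, "dy": 0, "dz": 0, "roll": 0.13}
    - {"dx": 0, "dy": 0, "dz": 0, "roll": 0.14}
    - {"dx": 0, "dy": 0, "dz": 0, "roll": 0.13}
    - {"dx": 0, "dy": 0, "dz": 0, "roll": 0}

```text
time: 12.4
tool_pos: [345.0, -6.9, 576.6]
ee_rot: [[0.023, 1.0, 0.014], [1.0, -0.023, -0.009], [-0.008, 0.014, -1.0]]
ft_force: [0.8, 0.9, -3.0]
width: 6.6
gripper_force: 80.9
```

```bash
python3 st.py
```

```text
12.4 [344.983  -6.865 576.605] r 345.0513683278184 q [-0.012  0.061  0.698  2.194 -0.009  1.582] t 1.556722492085271
[[ 0.023  1.     0.014]
 [ 1.    -0.023 -0.009]
 [-0.008  0.014 -1.   ]]
```

Call:
arm_command:
  commands:
    - {"dx": 0, "dy": 0, "dz": -50, "roll": 0}
    - {"dx": 0, "dy": 0, "dz": -50, "roll": 0}
    - {"dx": 0, "dy": 0, "dz": -50, "roll": 0}
    - {"dx": 0, "dy": 0, "dz": -50, "roll": 0}
    - {"dx": 0, "dy": 0, "dz": -50, "roll": 0}
    - {"dx": 0, "dy": 0, "dz": -50, "roll": 0}
    - {"dx": 0, "dy": 0, "dz": -50, "roll": 0}

```text
time: 13.1
tool_pos: [304.2, -5.7, 668.2]
ee_rot: [[0.022, 0.971, 0.237], [1.0, -0.019, -0.011], [-0.006, 0.237, -0.971]]
ft_force: [1.5, -0.4, -1.8]
width: 6.8
gripper_force: 82.1
```

```bash
python3 st.py
```

```text
13.1 [304.194  -5.713 668.208] r 304.2473534576644 q [-0.01  -0.029  0.907  2.267 -0.009  1.581] t 1.3311151064721525
[[ 0.022  0.971  0.237]
 [ 1.    -0.019 -0.011]
 [-0.006  0.237 -0.971]]
```

Call:
arm_command:
  commands:
    - {"dx": 0, "dy": 10, "dz": -48, "roll": 0}
    - {"dx": 0, "dy": 10, "dz": -48, "roll": 0}
    - {"dx": 0, "dy": 10, "dz": -48, "roll": 0}
    - {"dx": 0, "dy": 10, "dz": -48, "roll": 0}
    - {"dx": 0, "dy": 10, "dz": -48, "roll": 0}
    - {"dx": 0, "dy": 10, "dz": -48, "roll": 0}

```text
time: 13.7
tool_pos: [287.0, -5.8, 733.1]
ee_rot: [[0.021, 0.904, 0.428], [1.0, -0.017, -0.013], [-0.004, 0.428, -0.904]]
ft_force: [-0.3, -0.6, -2.8]
width: 7.1
gripper_force: 82.0
```

```bash
python3 st.py
```

```text
13.7 [287.004  -5.793 733.064] r 287.0625927285454 q [-0.012 -0.082  1.056  2.267 -0.008  1.578] t 1.1285277113924337
[[ 0.021  0.904  0.428]
 [ 1.    -0.017 -0.013]
 [-0.004  0.428 -0.904]]
```

Call:
arm_command:
  commands:
    - {"dx": 0, "dy": 15, "dz": -47, "roll": 0}
    - {"dx": 0, "dy": 15, "dz": -47, "roll": 0}
    - {"dx": 0, "dy": 15, "dz": -47, "roll": 0}
    - {"dx": 0, "dy": 15, "dz": -47, "roll": 0}
    - {"dx": 0, "dy": 15, "dz": -47, "roll": 0}
    - {"dx": 0, "dy": 15, "dz": -47, "roll": 0}

```text
time: 14.3
tool_pos: [251.8, -5.9, 798.2]
ee_rot: [[0.02, 0.797, 0.604], [1.0, -0.014, -0.015], [-0.003, 0.604, -0.797]]
ft_force: [-0.4, 0.3, -2.8]
width: 7.4
gripper_force: 82.2
```

```bash
python3 st.py; python3 - <<'E'
from h import *
snap('wrist','w4')
look('wrist',['reader','reader_window'])
E
```

```text
14.3 [251.766  -5.901 798.165] r 251.83546628677902 q [-0.019 -0.144  1.201  2.267 -0.003  1.57 ] t 0.9224439759833418
[[ 0.02   0.797  0.604]
 [ 1.    -0.014 -0.015]
 [-0.003  0.604 -0.797]]
wrist place_of reader 0.72 world [785.192 120.529   5.165] px [264.936  83.493]
wrist place_of reader 0.52 world [ 529.657 -254.223    5.793] px [198.513 215.345]
wrist place_of reader_window 0.89 world [694.235 121.279 220.978] px [283.961  78.493]
wrist place_of reader_window 0.55 world [468.882   7.954   4.097] px [167.457 126.712]
```

View pics/w4.png

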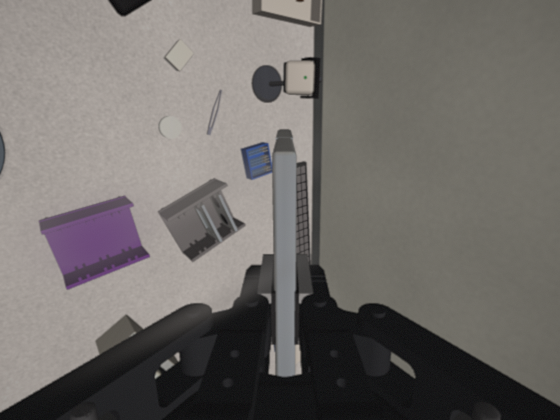

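The tool is tilted 37° outward with the tray still held at (285,250), and the two other plates are still in the rack at (215,215). The reader shows at (290,78). The tray's azimuth is −1°, which matches the reader's. A little more tilt, then the approach.

Call:
arm_command:
  commands:
    - {"dx": 0, "dy": 15, "dz": -47, "roll": 0}
    - {"dx": 0, "dy": 15, "dz": -45, "roll": 0}
    - {"dx": 0, "dy": 0, "dz": 0, "roll": 0}

```text
time: 14.75
tool_pos: [229.9, -5.5, 818.5]
ee_rot: [[0.021, 0.753, 0.658], [1.0, -0.013, -0.016], [-0.003, 0.658, -0.753]]
ft_force: [-1.4, -0.5, -2.1]
width: 6.9
gripper_force: 82.2
```

```bash
python3 st.py; python3 - <<'E'
from h import *
s=manip.get_state();E=np.array(s['ee_rot']);n=E[:,1];print(n,np.degrees(np.arcsin(n[2])))
W=np.array([694.3,123,210.5]);T=W-100*n-4*n-20*E[:,2];T2=W-150*n-4*n-20*E[:,2]
for T in(T,T2):print(T,E.T@(T-s['tool_pos']))
E
```

```text
14.75 [229.864  -5.539 818.501] r 229.93076553252365 q [-0.021 -0.176  1.239  2.267 -0.002  1.568] t 0.8524285604863597
[[ 0.021  0.753  0.658]
 [ 1.    -0.013 -0.016]
 [-0.003  0.658 -0.753]]
[ 0.753 -0.013  0.658] 41.15891930229815
[602.853 124.697 157.11 ] [ 140.156 -156.241  741.259]
[565.214 125.358 124.203] [ 140.156 -206.241  741.259]
```

Call:
arm_command:
  commands:
    - {"dx": 4, "dy": -6, "dz": 20, "roll": 0}
    - {"dx": 8, "dy": -10, "dz": 38, "roll": 0}
    - {"dx": 8, "dy": -10, "dz": 38, "roll": 0}
    - {"dx": 8, "dy": -10, "dz": 38, "roll": 0}
    - {"dx": 8, "dy": -10, "dz": 38, "roll": 0}
    - {"dx": 8, "dy": -10, "dz": 38, "roll": 0}
    - {"dx": 8, "dy": -10, "dz": 38, "roll": 0}
    - {"dx": 8, "dy": -10, "dz": 38, "roll": 0}
    - {"dx": 8, "dy": -10, "dz": 38, "roll": 0}
    - {"dx": 8, "dy": -10, "dz": 38, "roll": 0}

```text
time: 15.75
tool_pos: [392.4, 63.3, 491.0]
ee_rot: [[0.02, 0.758, 0.652], [1.0, -0.013, -0.016], [-0.004, 0.652, -0.758]]
ft_force: [0.5, -0.8, -2.8]
width: 6.8
gripper_force: 82.2
```

```bash
cat > go.py <<'E'
from h import *
s=manip.get_state();E=np.array(s['ee_rot']);n=E[:,1];print(s['time'],s['joint_pos'],n,np.degrees(np.arcsin(n[2])))
W=np.array([694.3,123,210.5]);T=W-100*n-4*n-20*E[:,2]
print(T,E.T@(T-s['tool_pos']))
E
python3 go.py
```

```text
15.75 [ 0.34  -0.47  -0.209  1.155 -0.235  1.847] [ 0.758 -0.013  0.652] 40.701133592109564
[602.428 124.665 157.842] [ 66.764 -58.844 388.522]
```

Call:
arm_command:
  commands:
    - {"dx": 8, "dy": -8, "dz": 38, "roll": 0}
    - {"dx": 8, "dy": -8, "dz": 38, "roll": 0}
    - {"dx": 8, "dy": -8, "dz": 38, "roll": 0}
    - {"dx": 8, "dy": -8, "dz": 38, "roll": 0}
    - {"dx": 8, "dy": -8, "dz": 38, "roll": 0}
    - {"dx": 8, "dy": -8, "dz": 38, "roll": 0}
    - {"dx": 8, "dy": -8, "dz": 38, "roll": 0}
    - {"dx": 5, "dy": -4, "dz": 25, "roll": 0}
    - {"dx": 0, "dy": 0, "dz": 0, "roll": 0}

```text
time: 16.65
tool_pos: [536.7, 119.8, 228.4]
ee_rot: [[0.02, 0.762, 0.647], [1.0, -0.012, -0.018], [-0.006, 0.647, -0.762]]
ft_force: [-1.4, 0.1, -2.8]
width: 6.8
gripper_force: 82.2
```

```bash
python3 go.py; python3 - <<'E'
from h import *
for c in('side','top'):
    im=snap(c,c+'2'); look(c,['reader','reader_window','tray_face','slide_tray'])
a=cv2.imread('pics/side2.png')[70:230,190:370];b=cv2.imread('pics/top2.png')[90:250,200:330]
cv2.imwrite('pics/crop2.png',cv2.resize(np.hstack([a,b]),None,fx=2.5,fy=2.5,interpolation=cv2.INTER_CUBIC))
E
```

```text
16.65 [ 0.355 -0.128 -0.695  0.337 -0.244  1.859] [ 0.762 -0.012  0.647] 40.32304368036945
[602.081 124.551 158.45 ] [ 6.476  4.548 95.52 ]
side place_of reader 0.77 world [782.841 120.437   5.423] px [311.286 171.407]
side place_of reader_window 0.56 world [694.339 128.004 209.05 ] px [290.118 125.265]
side place_of tray_face 0.78 world [551.152 119.91  215.342] px [250.716 154.856]
side place_of tray_face 0.39 world [ 577.438 -227.975    9.625] px [380.198 288.78 ]
side place_of slide_tray 0.63 world [582.81  118.967 171.138] px [261.584 163.076]
top place_of reader 0.47 world [411.716 302.649  -0.262] px [198.591 254.606]
top place_of reader_window 0.77 world [692.253 119.839 209.226] px [260.348 148.112]
top place_of tray_face 0.78 world [551.009 121.528 221.932] px [255.752 196.439]
top place_of slide_tray 0.82 world [581.707 118.983 179.303] px [258.482 189.544]
top place_of slide_tray 0.28 world [783.601 122.308   0.234] px [265.246 143.562]
```

View pics/crop2.png

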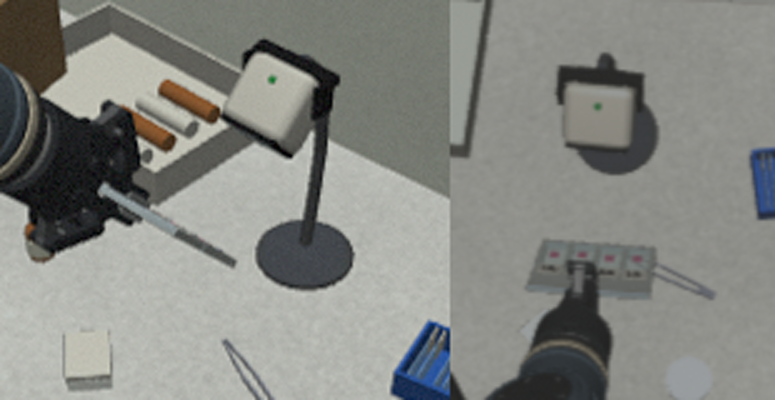

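The crop shows the tray edge-on at (170,225) in the side view, square-on to the head at (270,95). In the top view the upward face at (595,268) has four slides, with dark marks near the gripper end. Finishing the approach, then I'll confirm the label side.

Call:
arm_command:
  commands:
    - {"dx": 2, "dy": 1, "dz": 25, "roll": 0}
    - {"dx": 2, "dy": 2, "dz": 30, "roll": 0}
    - {"dx": 2, "dy": 1, "dz": 28, "roll": 0}
    - {"dx": 0, "dy": 0, "dz": 10, "roll": 0}
    - {"dx": 0, "dy": 0, "dz": 0, "roll": 0}
    - {"dx": 0, "dy": 0, "dz": 0, "roll": 0}

```text
time: 17.75
tool_pos: [601.5, 124.5, 166.0]
ee_rot: [[0.021, 0.758, 0.652], [1.0, -0.013, -0.016], [-0.003, 0.653, -0.758]]
ft_force: [0.1, 0.4, -2.7]
width: 7.0
gripper_force: 82.0
```

```bash
python3 go.py; python3 - <<'E'
from h import *
for c in('side','top'):
    im=snap(c,c+'3'); look(c,['reader_window','tray_face','slide_tray'])
a=cv2.imread('pics/side3.png')[80:200,220:350];b=cv2.imread('pics/top3.png')[120:220,200:320]
b=cv2.resize(b,None,fx=4,fy=4,interpolation=cv2.INTER_CUBIC);a=cv2.resize(a,None,fx=2.4,fy=2.4,interpolation=cv2.INTER_CUBIC)
o=np.zeros((400,792,3),np.uint8);o[:288,:312]=a;o[:,312:]=b
cv2.imwrite('pics/crop3.png',o)
E
```

```text
17.75 [ 0.312  0.06  -0.718  0.11  -0.217  1.825] [ 0.758 -0.013  0.653] 40.74435481824529
[602.469 124.722 157.773] [ 0.301 -4.663  6.899]
side place_of reader_window 0.57 world [695.149 122.6   209.969] px [292.118 125.683]
side place_of tray_face 0.45 world [617.146 123.201 153.495] px [270.338 160.58 ]
side place_of slide_tray 0.59 world [652.535 121.931 108.811] px [280.563 167.339]
top place_of reader_window 0.66 world [695.415 126.224 207.995] px [258.152 147.054]
top place_of tray_face 0.79 world [613.474 121.785 153.491] px [258.842 181.058]
top place_of tray_face 0.39 world [600.214  41.085  -1.721] px [286.988 200.12 ]
top place_of slide_tray 0.83 world [646.465 121.598 115.857] px [260.47  173.799]
```

View pics/crop3.png

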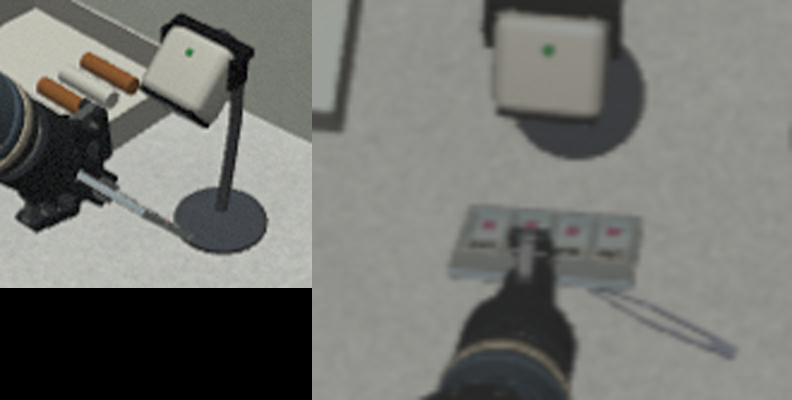

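```bash
python3 - <<'E'
from h import *
t=cv2.imread('pics/top3.png');s=cv2.imread('pics/side1.png')
for u in(242,244,273,275,277):print(u,[tuple(int(x) for x in t[v,u,::-1]) for v in range(170,194)])
print('back, side1')
P=manip.get_calibration('side');K,R,T=[np.array(P[k]) for k in('camera_matrix','R','t')]
# column down the back face of the lifted tray (base z~178), y offsets at slide centres
c=np.array([473.8,-270.8,177.7]);x=np.array([.929,.369,0]);y=np.array([-.369,.929,0])
for o in(-45,45):
  L=[]
  for h in range(112,0,-6):
    p=K@(R@(c-4*x+o*y+[0,0,h])+T);u,v=(p[:2]/p[2]).round().astype(int);L.append((h,tuple(int(q) for q in s[v,u,::-1])))
  print(o,L)
print('label, top3')
st=manip.get_state();E=np.array(st['ee_rot']);f=np.array(st['tool_pos'])+4*E[:,1]+20*E[:,2]
P=manip.get_calibration('top');K,R,T=[np.array(P[k]) for k in('camera_matrix','R','t')]
for o in(-45,45,-16):
  L=[]
  for h in range(112,0,-6):
    p=K@(R@(f+o*E[:,0]-(h-56)*E[:,2])+T);u,v=(p[:2]/p[2]).round().astype(int);L.append((h,tuple(int(q) for q in t[v,u,::-1])))
  print(o,L)
E
```

```text
242 [(139, 139, 135), (118, 120, 117), (110, 118, 116), (110, 119, 117), (110, 116, 115), (115, 112, 112), (115, 104, 107), (119, 114, 115), (122, 126, 123), (118, 122, 118), (95, 95, 90), (76, 76, 73), (111, 110, 105), (104, 106, 101), (100, 102, 98), (100, 102, 98), (99, 101, 98), (103, 107, 105), (110, 117, 119), (120, 126, 126), (131, 132, 128), (141, 141, 136), (143, 144, 139), (144, 144, 139)]
244 [(143, 143, 139), (119, 120, 117), (110, 117, 116), (109, 119, 118), (112, 117, 116), (111, 91, 97), (110, 78, 89), (118, 107, 110), (122, 125, 122), (118, 123, 119), (96, 97, 92), (87, 86, 82), (112, 110, 104), (109, 111, 107), (101, 104, 100), (100, 103, 99), (99, 102, 98), (99, 102, 99), (110, 116, 118), (111, 118, 118), (116, 117, 113), (140, 140, 136), (145, 145, 140), (139, 140, 135)]
273 [(148, 148, 144), (148, 148, 143), (145, 145, 141), (125, 127, 124), (110, 117, 115), (109, 117, 116), (110, 115, 114), (115, 111, 111), (117, 106, 109), (121, 123, 121), (121, 127, 124), (119, 125, 121), (96, 97, 93), (75, 73, 71), (101, 100, 95), (106, 108, 103), (100, 103, 99), (98, 101, 98)
[... 2299 characters left out ...]
, 81)), (70, (95, 95, 90)), (64, (118, 122, 118)), (58, (118, 122, 118)), (52, (121, 125, 123)), (46, (117, 108, 110)), (40, (110, 80, 90)), (34, (111, 93, 99)), (28, (112, 117, 116)), (22, (109, 119, 118)), (16, (109, 119, 118)), (10, (110, 117, 116)), (4, (122, 123, 120))]
-16 [(112, (99, 101, 98)), (106, (99, 101, 97)), (100, (99, 101, 97)), (94, (99, 102, 98)), (88, (102, 104, 100)), (82, (109, 111, 105)), (76, (100, 99, 93)), (70, (83, 82, 78)), (64, (113, 115, 109)), (58, (120, 125, 122)), (52, (119, 120, 118)), (46, (112, 86, 96)), (40, (112, 86, 96)), (34, (108, 80, 90)), (28, (107, 102, 103)), (22, (110, 117, 116)), (16, (107, 115, 115)), (10, (108, 111, 111)), (4, (108, 111, 111))]
```

The upward face carries dark printed codes at 64–82 mm height on every slide, and the back had none, so the label side faces the reader. Last small correction.

Call:
arm_command:
  commands:
    - {"dx": 0, "dy": -3, "dz": 4, "roll": 0}
    - {"dx": 0, "dy": -2, "dz": 3, "roll": 0}
    - {"dx": 0, "dy": 0, "dz": 0, "roll": 0}
    - {"dx": 0, "dy": 0, "dz": 0, "roll": 0}
    - {"dx": 0, "dy": 0, "dz": 0, "roll": 0}
    - {"dx": 0, "dy": 0, "dz": 0, "roll": 0}
    - {"dx": 0, "dy": 0, "dz": 0, "roll": 0}

```text
time: 18.85
tool_pos: [602.7, 124.6, 157.2]
ee_rot: [[0.021, 0.757, 0.653], [1.0, -0.013, -0.016], [-0.003, 0.653, -0.757]]
ft_force: [-0.2, 0.1, -2.2]
width: 7.1
gripper_force: 82.2
```

```bash
python3 go.py
```

```text
18.85 [ 0.311  0.075 -0.732  0.081 -0.217  1.824] [ 0.757 -0.013  0.653] 40.76259686425957
[602.486 124.71  157.744] [ 0.125  0.213 -0.541]
```

```bash
python3 -c "
from workcell import manip
print(manip.sign_off())"
```

```text
the job is handed in; nothing more can be done
None
```

I handed the job in at about 19 s: the four-slide tray is out of its slot and held still, label side facing the reader window, tilted about 41° to match it and about 100 mm away (measured to a few mm); I tilted it by working against the arm's joint limits because the moves have no tilt command, and the other two plates were still in the rack when last seen.

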